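# Stand the muddler in the tool tin

### The arm

A 6-joint arm with a two-finger parallel gripper is mounted at the origin on a cart in front of the work surface, level with it; the furniture and walls round the work are solid. World frame = base frame: x ahead of the robot, y to its left, z up, the work surface at z = 0. Lengths are in m, angles in degrees, forces in N, time in s.
With the tool pointing down it reaches from about 0.3 to 0.775 m from the base axis. Payload 14.6 kg.
Tool frame: the origin (TCP) lies midway between the tips of the shut fingers; the grasp point (between the pads) lies 19 mm behind it (arm.pinch_z is the distance from the TCP to the grasp point, in m); z points along the fingers, y is the line along which they close (so a half turn about z gives the same grasp; the last joint's range is limited). The gripper opens to 94 mm and grips with 3 to 60 N. Pads are 16 mm wide; open, the fingers measure 119 mm over their backs; the gripper's body (75 mm by 177 mm) begins 78 mm behind the grasp point.
Start: joints at [63.736, 17.183, 87.147, -0, 75.671, -3.816], TCP at [0.21, 0.508, 0.205] pointing down, gripper open.
Joint ranges: [-173.82, 173.82], [-45.26, 126.66], [13.44, 144.39], [-59.66, 239.66], [0, 175.72], [-146.38, 146.38]. Speed limits (degrees/s): [127.2, 127.2, 147.25, 180, 180, 180].

### API

Orientations are given as a 3x3 rotation matrix whose columns are the frame's x, y, z axes.
In Python, from cell import arm, camera, calibration gives the robot as it stands. The module is installed in compiled form; this text tells all that it offers.
- The arm moves only by the tool send_rows, never from a script. Its argument "moves" is a list of rows, each a list of 7 numbers: the turn, a rotation vector about the tool's x, y, z in units of 1.5 rad (1.0 is 1.5 rad), then the shift along the tool's x, y, z in units of 0.15 m (1.0 is 0.15 m), then the closure, from 0 (fully open) to 1 (shut). In form: [[ax, ay, az, tx, ty, tz, claw], ...]. A call has 1 to 12 rows; each row is the pose to reach, as a shift and turn from the pose commanded when the call began, along the tool's axes at that moment; what a row does not reach only later rows make up. A row lasts 1/10 s, in which the tool goes at most 50 mm and 8.59 degrees, less where a joint would pass 70% of its speed; a pose out of reach is approached as far as the arm can. A call with a number of a shift or a turn outside -1 to 1 is refused whole. A call with a gripper value outside its range is refused whole. The fingers move at their own pace and stop on an object; the grip force is fixed at half the most. Time passes only in rows, so rows that repeat a pose let the fingers close. It gives the time, the measured TCP pose, the force, the opening and the grip force at its end, in the units of the state.
- arm.sense(): the state, without advancing time (a new reading comes with each control period).
- camera(name): name is "side" or "top" or "wrist"; returns (picture, depth): 480x640x3 uint8, red, green, blue; 480x640 float32, m along the optical axis (not along the pixel's ray), 0 where there is no reading.
- calibration(name): a dict with "fx", "fy", "cx", "cy" (pixels), "k1" (the pictures are not rectified: a ray, as slopes to the right and down, at radius r is drawn at 1 + k1 r^2 times it, then the intrinsics apply), "T" (4x4, takes a point from camera to world coordinates); the wrist camera has in their place "hand_eye" (4x4, takes a point from camera to tool coordinates, whose origin is the TCP and whose axes are the flange's). Camera axes: x right, y down, z forward; pixel columns grow to the right and rows downward; lengths in m; the calibration is good to about 2 mm. A picture is of the moment at which its call begins: read the wrist's pose just before it. calibration takes no time and is no camera call.
- arm.finish_job(): hands the job in; it is judged then, once.
The state is a dict: "time": time; "qpos": joint angles; "qvel": joint speeds; "joint_torque": joint torques, N m; "ee_pos": TCP position; "eef_rot": TCP orientation; "ft_force": force on the tool from outside, world axes, zero at the start; "wrist_torque": the same for the moment, N m; "gripper_width": finger opening in m; "finger_force": force on a finger pad.
Only numpy, scipy, OpenCV 4.12 (cv2) and the standard library are available. Lean on these libraries where they do the work, as an engineer would, in place of code of your own. Each camera call takes 0.05 s, during which the arm holds its last target. There are 200 camera calls.

### The job

The bar station is being set up for service. Take the wooden muddler out of the drip rack and stand it in the steel tool tin, the one on the round cork coaster, lowering it in until its foot rests on the bottom of the tin rather than dropping it. Leave the tin standing on its coaster, and leave the other steel tin and the jigger where they are.

Things in the scene. Friction and masses are not known exactly. Their poses are not given: they have to be found in the camera images.
- muddler: brown wooden muddler, 201 mm long, 36 mm thick at both ends, slimmer to the eye in the middle; it stands upright in one of the two round wells (46 mm wide, 35 mm deep, floor 20 mm above the table) of a low pale metal drip rack on a black rubber foot (block 190 x 100 mm, top 55 mm above the table). Origin: centre of its lower end (the foot); z runs along it to the upper end at z = +201 mm. Grip it by the upper 60 mm, where it is 36 mm wide from any side. About 0.12 kg
- tool_tin: the tool tin: empty polished steel cup, 133 mm high, 68 mm wide at the rim, 60 mm at the foot, wall about 3 mm, inner floor 5 mm above its underside; about 0.16 kg, loose. It stands on a flat round cork coaster 104 mm wide and 4 mm thick, fixed to the table. Origin: centre of its underside, z up. A muddler standing in it sticks out about 70 mm over the rim and may lean on the rim
- spare_tin: a second steel cup exactly like the tool tin, standing on the bare table; it stays empty and where it is. Origin: centre of its underside, z up
- jigger: double steel jigger, 41 mm wide, 97 mm high, standing in the other well of the drip rack, 100 mm from the muddler centre to centre; it stays there. Origin: centre of its underside, z up
There are look-alikes about, which are no part of the job. Of the things like the muddler, leave any that is purple or red; of the rest the smaller one is meant.

How it is judged (in metres and radians):
At the end, for the whole second after the job is handed in: muddler released, at rest, foot down in the tool tin: foot within 20 mm of its underside height and 25 mm of its axis, lean under 15 deg; both tins within 5 deg of upright, jigger within 15; both tins and jigger within 25 mm of where they stood (z of muddler in the frame of tool_tin between 0 and 0.02 m and horizontal distance between muddler and tool_tin below 0.025 m and angle between muddler's own z axis and vertical below 0.27 rad and angle between each of tool_tin, spare_tin's own z axis and vertical below 0.09 rad and distance of each of tool_tin, spare_tin, jigger from where it was at the start of the episode below 0.025 m and angle between jigger's own z axis and vertical below 0.26 rad and linear speed of muddler below 0.02 m/s and contact force between muddler and the fingers below 0.1 N); the robot touches nothing.
It fails at once if the muddler is let go over or in the tool tin with its foot more than 45 mm above the tin's underside (dropped) (contact force between muddler and the fingers below 0.1 N and horizontal distance between muddler and tool_tin below 0.035 m and z of muddler in the frame of tool_tin above 0.045 m).
It fails at once if a tin is knocked over or the jigger is tipped out (angle between any of tool_tin, spare_tin, jigger's own z axis and vertical above 0.6 rad).
It also fails if it takes over 35 s, if anything falls off the work surface, if the arm or the gripper's body presses on something with over 40 N, if the wrist force passes 120 N, or if a joint passes its speed limit or range.

## Working session

There is one attempt and no reset: what is moved stays moved. The work goes in short steps, Python scripts to look and compute and a tool call to move; the robot and the scene stay as the last step left them, time stands still between calls to the robot, and variables do not carry over. Pictures are saved under pics/ and viewed, at most 10 in all, crops included, and the job is handed in when it is done.

Besides the shell and the picture viewer there is one more tool, called after "Emit:" as a command line: name --pt "numbers of a row" for each row, then --argument value for the rest. send_rows: Moves the arm, as the interface text tells. Shifts and turns lie within -1 to 1; 1 stands for 0.15 m of shift or 1.5 rad of turn. Its arguments: {"type":"object","properties":{"moves":{"type":"array"}},"required":["moves"]}

```bash
mkdir -p pics; cat > h.py <<'E'
import numpy as np, cv2
from cell import arm, camera, calibration
def save(n,p): cv2.imwrite(f'pics/{n}.png',p[:,:,::-1])
def T(name,s=None):
    c=calibration(name)
    if name!='wrist': return c,np.array(c['T'])
    s=s or arm.sense(); M=np.eye(4); M[:3,:3]=s['eef_rot']; M[:3,3]=s['ee_pos']
    return c,M@np.array(c['hand_eye'])
def rays(name,uv,s=None):
    c,M=T(name,s); uv=np.atleast_2d(np.float64(uv))
    K=np.array([[c['fx'],0,c['cx']],[0,c['fy'],c['cy']],[0,0,1]])
    n=cv2.undistortPoints(uv[:,None],K,np.array([c['k1'],0,0,0.])).reshape(-1,2)
    return M, np.c_[n,np.ones(len(n))]
def onplane(name,uv,z,s=None):
    M,r=rays(name,uv,s); d=r@M[:3,:3].T; o=M[:3,3]
    return o+d*((z-o[2])/d[:,2])[:,None]
def cloud(name,depth,s=None):
    v,u=np.mgrid[0:480,0:640]; M,r=rays(name,np.c_[u.ravel(),v.ravel()],s)
    P=(r*depth.reshape(-1,1))@M[:3,:3].T+M[:3,3]; P[depth.ravel()<=0]=np.nan
    return P.reshape(480,640,3)
E
python3 - <<'E'
from h import *
for n in('side','top'):
    p,d=camera(n); save(n,p); np.savez(n,p=p,d=d)
    print(n,np.round(calibration(n)['T'],3).tolist())
s=arm.sense(); print(s['eef_rot'],s['time'],arm.pinch_z,s['gripper_width']); print(calibration('wrist')['hand_eye'])
E
```

```text
side [[-0.78, 0.432, -0.452, 0.896], [0.625, 0.535, -0.568, 0.6], [-0.003, -0.726, -0.688, 0.763], [0.0, 0.0, 0.0, 1.0]]
top [[0.02, -0.99, 0.138, 0.343], [-1.0, -0.022, -0.014, 0.046], [0.017, -0.138, -0.99, 0.899], [0.0, 0.0, 0.0, 1.0]]
[[-9.24215621e-01  3.81870795e-01 -4.27635941e-04]
 [ 3.81871032e-01  9.24215142e-01 -9.41606941e-04]
 [ 3.56554206e-05 -1.03354962e-03 -9.99999465e-01]] 0.1 0.0188 0.0940887226337464
[[-3.73185334e-04 -9.66485716e-01 -2.56720122e-01  7.45868074e-02]
 [ 9.99999828e-01 -4.77039256e-04  3.42265174e-04 -3.95519091e-04]
 [-4.53259978e-04 -2.56719951e-01  9.66485728e-01 -1.78819747e-01]
 [ 0.00000000e+00  0.00000000e+00  0.00000000e+00  1.00000000e+00]]
```

View pics/side.png

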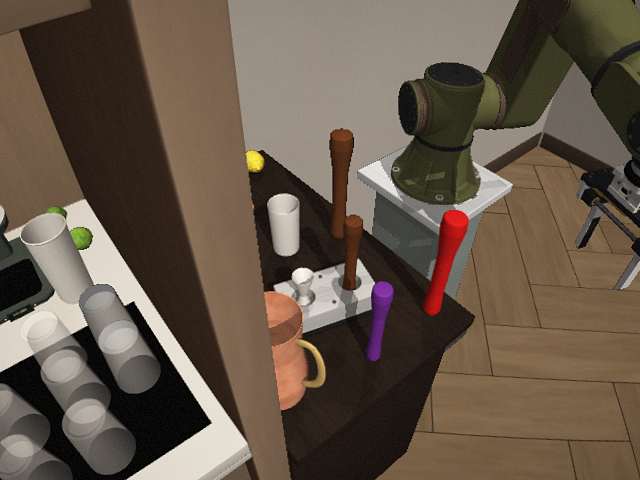

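View pics/top.png

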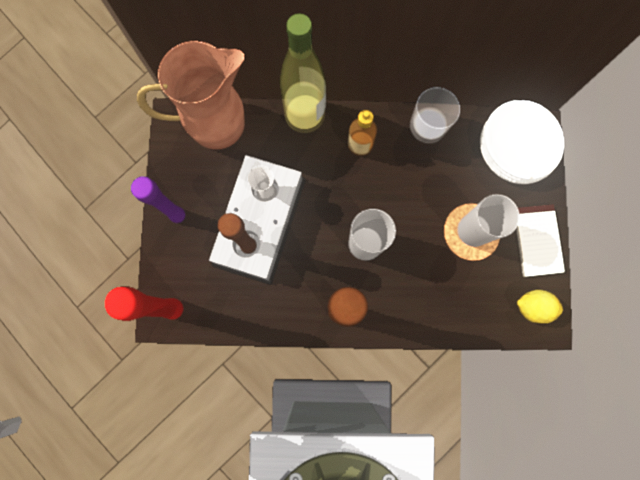

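The side view shows the small brown muddler in the rack at (352,250), the taller brown look-alike at (342,180) and the spare tin at (284,225). In the top view the muddler's top is at (231,224), the jigger at (262,182), the spare tin at (371,230), the tool tin on its cork coaster at (490,222), and the tall look-alike at (348,306).

```bash
python3 - <<'E'
from h import *
z=np.load('top.npz'); p,d=z['p'],z['d']; P=cloud('top',d); hsv=cv2.cvtColor(p,cv2.COLOR_RGB2HSV)
def rep(n,m):
    Q=P[m]; Q=Q[~np.isnan(Q[:,0])]
    if len(Q): print(n,len(Q),'med',np.round(np.median(Q,0),3),'min',Q.min(0).round(3),'max',Q.max(0).round(3))
def box(u0,v0,u1,v1):
    m=np.zeros((480,640),bool); m[v0:v1,u0:u1]=1; return m
z_=P[...,2]
rep('mudtop',box(205,205,262,262)&(z_>.19))
rep('bigtop',box(320,280,380,335)&(z_>.15))
rep('rack',box(205,150,305,285)&(z_>.045)&(z_<.065))
rep('jig',box(240,155,285,203)&(z_>.09))
rep('spare rim',box(340,200,405,265)&(z_>.12)); rep('tool rim',box(455,190,520,262)&(z_>.12))
cork=(hsv[...,0]>8)&(hsv[...,0]<22)&(hsv[...,1]>110)&box(435,195,510,270)
rep('cork',cork)
# ellipse of cork
v,u=np.nonzero(cork); 
(c,r)=cv2.minEnclosingCircle(onplane('top',np.c_[u,v],.004)[:,:2].astype(np.float32)); print('cork circle',c,r)
# muddler colour from side
for n in ('mud',):
    zs=np.load('side.npz'); ps,ds=zs['p'],zs['d']; S=cloud('side',ds)
    h=cv2.cvtColor(ps,cv2.COLOR_RGB2HSV); m=box(335,205,370,295)&(h[...,1]>120)&(S[...,2]>.06)&(h[...,0]<20)
    Q=S[m]
    for a in np.arange(.06,.24,.02):
        q=Q[(Q[:,2]>a)&(Q[:,2]<a+.02)]
        if len(q): print(round(a,2),len(q),np.median(q,0).round(3))
for n,c,zh in(('bigtop',(348,306),None),('purple',(146,190),None),('red',(125,303),None),('tins',(490,222),None)):
    print(n,P[c[1],c[0]].round(3))
m=box(455,190,520,262)
for hh in (.137,.133): pass
cv2.imwrite('pics/c1.png',cv2.resize(p[140:290,200:540,::-1],None,fx=2.3,fy=2.3,interpolation=cv2.INTER_CUBIC))
E
```

```text
mudtop 587 med [0.472 0.166 0.219] min [0.456 0.15  0.192] max [0.49  0.185 0.223]
bigtop 1246 med [0.365 0.01  0.278] min [ 0.341 -0.014  0.25 ] max [0.389 0.033 0.282]
rack 4940 med [0.522 0.148 0.054] min [0.417 0.08  0.045] max [0.627 0.229 0.065]
jig 342 med [0.579 0.147 0.107] min [0.549 0.121 0.09 ] max [0.59  0.162 0.119]
spare rim 262 med [ 0.497 -0.04   0.13 ] min [ 0.452 -0.068  0.12 ] max [ 0.52  -0.002  0.135]
tool rim 453 med [ 0.517 -0.239  0.13 ] min [ 0.481 -0.265  0.12 ] max [ 0.548 -0.196  0.139]
cork 1109 med [ 0.494 -0.207  0.003] min [ 0.453 -0.281 -0.005] max [ 0.567 -0.173  0.009]
cork circle (0.5053628087043762, -0.21521100401878357) 0.0638766810297966
0.06 144 [0.465 0.164 0.07 ]
0.08 148 [0.381 0.026 0.09 ]
0.1 98 [0.478 0.175 0.107]
0.12 87 [0.481 0.177 0.13 ]
0.14 91 [0.482 0.176 0.15 ]
0.16 99 [0.483 0.178 0.171]
0.18 119 [0.484 0.181 0.19 ]
0.2 267 [0.481 0.176 0.215]
0.22 82 [0.474 0.171 0.221]
bigtop [0.365 0.01  0.276]
purple [0.525 0.294 0.201]
red [0.363 0.292 0.255]
tins [ 0.527 -0.257  0.019]
```

View pics/c1.png

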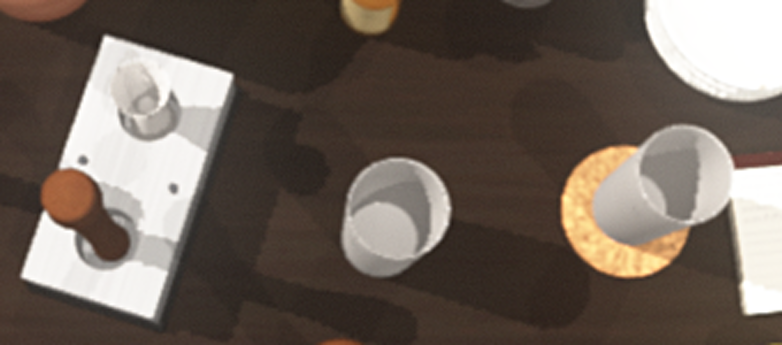

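The crop confirms the tool tin leaning away by perspective only: its rim circle is centred near crop (685,176), the spare tin's near (398,210), and the muddler top at (70,195). I'll raise the arm, go over the muddler, and fit the rim centres.

Emit:
send_rows --pt "0 0 0 0 0 -0.5 0" --pt "0 0 0 0 0 -1 0" --pt "0 0 0 0 0 -1 0" --pt "0 0 0 0 0 -1 0" --pt "0 0 0 -0.5 -0.3 -1 0" --pt "0 0 0 -1 -0.6 -1 0" --pt "0 0 0 -1 -0.6 -1 0" --pt "0 0 0 -1 -0.6 -1 0" --pt "0 0 0 -1 -0.6 -1 0"

```text
time: 1.0
ee_pos: [0.3157, 0.3658, 0.3552]
eef_rot: [[-0.923, 0.385, 0.0], [0.385, 0.923, -0.0], [-0.0, -0.0, -1.0]]
ft_force: [-0.1, 0.6, 0.6]
gripper_width: 0.0941
finger_force: 0.0
```

Emit:
send_rows --pt "0 0 0 -0.5 -0.3 0 0" --pt "0 0 0 -1 -0.6 0 0" --pt "0 0 0 -1 -0.6 0 0" --pt "0 0 0 -1 -0.6 0 0" --pt "0 0 0 -1 -0.6 0 0"

```text
time: 1.5
ee_pos: [0.4197, 0.2259, 0.3548]
eef_rot: [[-0.923, 0.385, -0.001], [0.385, 0.923, -0.001], [0.001, -0.001, -1.0]]
ft_force: [-0.1, -0.3, -1.0]
gripper_width: 0.0939
finger_force: 0.0
```

```bash
python3 - <<'E'
from h import *
s=arm.sense(); p,d=camera('wrist'); save('w1',p); print(s['time'],s['ee_pos'],s['eef_rot'],s['ft_force'])
P=cloud('wrist',d,s); h=cv2.cvtColor(p,cv2.COLOR_RGB2HSV)
D=np.hypot(P[...,0]-.472,P[...,1]-.167)
for a in (.06,.1,.14,.18,.2,.21,.216):
    q=P[(D<.06)&(P[...,2]>a)&(P[...,2]<a+.02)&(h[...,1]>100)]
    if len(q): print(a,len(q),q.min(0).round(3),q.max(0).round(3))
q=P[(D<.06)&(P[...,2]>.21)]
print(cv2.minEnclosingCircle(q[:,:2].astype(np.float32)))
E
```

```text
1.5 [0.41968719 0.22591071 0.35479878] [[-9.23086785e-01  3.84590622e-01 -9.17064929e-04]
 [ 3.84591225e-01  9.23086791e-01 -6.05179872e-04]
 [ 6.13784019e-04 -9.11328667e-04 -9.99999396e-01]] [-0.07767527 -0.3065224  -1.03846203]
0.18 16 [0.455 0.165 0.183] [0.47  0.187 0.2  ]
0.2 772 [0.454 0.153 0.2  ] [0.489 0.187 0.22 ]
0.21 1341 [0.455 0.153 0.21 ] [0.489 0.187 0.223]
0.216 1209 [0.455 0.153 0.216] [0.489 0.186 0.223]
((0.471719354391098, 0.16970500349998474), 0.017196174710989)
```

View pics/w1.png

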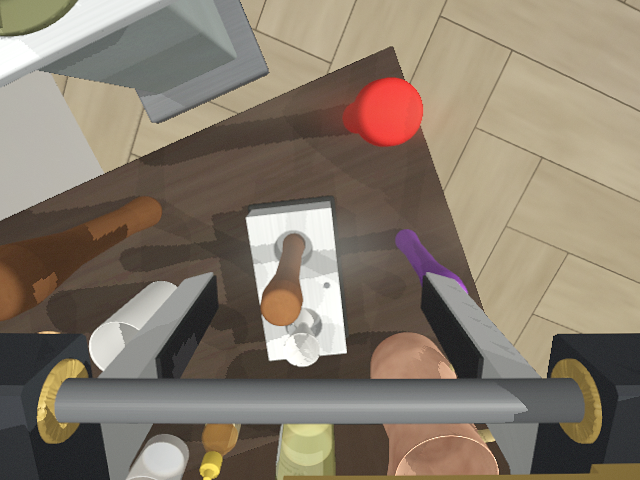

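The wrist view shows the muddler's top at (282,303), upright in its well with free space for the fingers either side.

Emit:
send_rows --pt "0 0 0 -0.25 -0.12 0 0" --pt "0 0 0 -0.467 -0.217 0 0" --pt "0 0 0 -0.467 -0.217 0 0" --pt "0 0 0 -0.467 -0.217 0.2 0" --pt "0 0 0 -0.467 -0.217 0.4 0" --pt "0 0 0 -0.467 -0.217 0.6 0" --pt "0 0 0 -0.467 -0.217 0.6 0"

```text
time: 2.25
ee_pos: [0.4689, 0.1718, 0.2621]
eef_rot: [[-0.925, 0.38, -0.006], [0.38, 0.925, -0.001], [0.005, -0.004, -1.0]]
ft_force: [0.2, 0.1, 0.6]
gripper_width: 0.094
finger_force: 0.0
```

Emit:
send_rows --pt "0 0 0 0 0 0.15 0" --pt "0 0 0 0 0 0.3 0" --pt "0 0 0 0 0 0.45 0" --pt "0 0 0 0 0 0.56 0" --pt "0 0 0 0 0 0.56 0"

```text
time: 2.75
ee_pos: [0.4702, 0.1715, 0.1811]
eef_rot: [[-0.925, 0.381, -0.002], [0.381, 0.925, -0.0], [0.002, -0.001, -1.0]]
ft_force: [0.1, 0.4, 0.1]
gripper_width: 0.094
finger_force: 0.0
```

```bash
python3 - <<'E'
from h import *
s=arm.sense(); print(s['ee_pos'],s['ft_force'])
z=np.load('top.npz'); p,d=z['p'],z['d']; P=cloud('top',d)
def fit(n,u0,v0,u1,v1):
    Q=P[v0:v1,u0:u1].reshape(-1,3); q=Q[(Q[:,2]>.122)&(Q[:,2]<.15)]
    (c,r)=cv2.minEnclosingCircle(q[:,:2].astype(np.float32)); A=np.c_[q[:,:2],np.ones(len(q))]
    w=np.linalg.lstsq(A,(q[:,:2]**2).sum(1),rcond=None)[0]; print(n,c,r,'lsq',w[:2]/2)
fit('tool',455,185,525,262); fit('spare',340,200,405,265)
c=lambda x,y:(200+x/2.3,140+y/2.3)
uv=[c(639,178),c(732,172),c(690,126),c(688,226)]; q=onplane('top',uv,.137); print('rim px',q.round(3)[:,:2].tolist(),q.mean(0))
uv=[c(344,213),c(451,206),c(398,158),c(396,262)]; q=onplane('top',uv,.133); print('spare px',q.mean(0))
uv=[c(561,212),c(628,278)]; print('cork',onplane('top',uv,.004))
E
```

```text
[0.47018511 0.1715104  0.1810808 ] [0.13516041 0.44319996 0.12164251]
tool (0.5142056941986084, -0.23031803965568542) 0.034476615488529205 lsq [ 0.51407714 -0.22966456]
spare (0.48643213510513306, -0.03582354635000229) 0.03426068276166916 lsq [ 0.4860467  -0.03486408]
rim px [[0.51, -0.197], [0.516, -0.263], [0.547, -0.234], [0.478, -0.23]] [ 0.51237563 -0.23118104  0.137     ]
spare px [ 0.48466999 -0.03486596  0.133     ]
cork [[ 0.50968585 -0.17679549  0.004     ]
 [ 0.45892392 -0.22924764  0.004     ]]
```

Emit:
send_rows --pt "0 0 0 0 0 0 0.3" --pt "0 0 0 0 0 0 0.5" --pt "0 0 0 0 0 0 0.7" --pt "0 0 0 0 0 0 0.8" --pt "0 0 0 0 0 0 0.8" --pt "0 0 0 0 0 0 0.8" --pt "0 0 0 0 0 0 0.8"

```text
time: 3.45
ee_pos: [0.4709, 0.1705, 0.1815]
eef_rot: [[-0.924, 0.382, -0.0], [0.382, 0.924, -0.0], [0.0, -0.0, -1.0]]
ft_force: [-0.5, -0.6, 1.0]
gripper_width: 0.0418
finger_force: 0.0
```

Emit:
send_rows --pt "0 0 0 0 0 0 0.9" --pt "0 0 0 0 0 0 0.9" --pt "0 0 0 0 0 0 0.9" --pt "0 0 0 0 0 0 0.9"

```text
time: 3.85
ee_pos: [0.4709, 0.1705, 0.1815]
eef_rot: [[-0.924, 0.382, 0.0], [0.382, 0.924, -0.0], [-0.0, -0.0, -1.0]]
ft_force: [-0.4, -0.1, 0.2]
gripper_width: 0.0355
finger_force: 30.0
```

Gripped (35.5 mm, 30 N). Lift straight up.

Emit:
send_rows --pt "0 0 0 0 0 -0.1 0.9" --pt "0 0 0 0 0 -0.25 0.9" --pt "0 0 0 0 0 -0.45 0.9" --pt "0 0 0 0 0 -0.65 0.9" --pt "0 0 0 0 0 -0.85 0.9" --pt "0 0 0 0 0 -1 0.9" --pt "0 0 0 0 0 -1 0.9" --pt "0 0 0 0 0 -1 0.9"

```text
time: 4.65
ee_pos: [0.4707, 0.1705, 0.3305]
eef_rot: [[-0.924, 0.382, -0.001], [0.382, 0.924, -0.0], [0.001, -0.001, -1.0]]
ft_force: [-0.0, -0.2, -1.2]
gripper_width: 0.0357
finger_force: 30.0
```

Emit:
send_rows --pt "0 0 0 0 0 -0.1 0.9" --pt "0 0 0 0 0 -0.2 0.9" --pt "0 0 0 0 0 -0.2 0.9" --pt "0 0 0 0 0 -0.2 0.9"

```text
time: 5.05
ee_pos: [0.4707, 0.1705, 0.3598]
eef_rot: [[-0.924, 0.382, -0.002], [0.382, 0.924, -0.001], [0.001, -0.001, -1.0]]
ft_force: [-0.2, -0.2, -1.4]
gripper_width: 0.0355
finger_force: 30.0
```

```bash
python3 - <<'E'
from h import *
s=arm.sense(); print(s['ee_pos'],s['ft_force'],s['gripper_width'],s['finger_force'],s['qpos'])
out=[]
for n in('side','wrist'):
    p,d=camera(n); out.append(p); P=cloud(n,d,s); h=cv2.cvtColor(p,cv2.COLOR_RGB2HSV)
    D=np.hypot(P[...,0]-.472,P[...,1]-.169)
    m=(D<.05)&(h[...,1]>110)&(h[...,0]<20)&(P[...,2]>.1)
    for a in np.arange(.16,.40,.03):
        q=P[m&(P[...,2]>a)&(P[...,2]<a+.03)]
        if len(q)>8: print(n,a.round(2),len(q),np.median(q,0).round(3),q.min(0).round(3),q.max(0).round(3))
save('l1',np.hstack([cv2.resize(x,(400,300)) for x in out]))
E
```

```text
[0.47070789 0.17053835 0.35983929] [-0.2443946  -0.20129551 -1.36145016] 0.03550885657360941 29.995678961277008 [ 1.57231250e+01  6.85198012e+00  7.94429017e+01  1.20993083e-04
  9.38125787e+01 -5.18305129e+01]
side 0.19 115 [0.483 0.178 0.212] [0.463 0.159 0.2  ] [0.489 0.183 0.22 ]
side 0.22 193 [0.481 0.178 0.234] [0.468 0.16  0.22 ] [0.487 0.184 0.25 ]
side 0.25 172 [0.48  0.177 0.266] [0.466 0.166 0.25 ] [0.485 0.181 0.28 ]
side 0.28 184 [0.48  0.177 0.295] [0.466 0.166 0.28 ] [0.486 0.182 0.31 ]
side 0.31 203 [0.481 0.178 0.325] [0.467 0.162 0.31 ] [0.487 0.182 0.34 ]
side 0.34 188 [0.485 0.176 0.352] [0.466 0.16  0.34 ] [0.49  0.184 0.369]
side 0.37 267 [0.487 0.171 0.39 ] [0.465 0.155 0.37 ] [0.492 0.182 0.4  ]
side 0.4 20 [0.478 0.162 0.4  ] [0.465 0.151 0.4  ] [0.489 0.174 0.406]
wrist 0.19 59 [0.46  0.175 0.217] [0.458 0.16  0.213] [0.467 0.182 0.22 ]
wrist 0.22 20 [0.46  0.175 0.222] [0.458 0.169 0.22 ] [0.464 0.18  0.228]
wrist 0.37 6732 [0.468 0.171 0.398] [0.455 0.151 0.371] [0.489 0.187 0.4  ]
wrist 0.4 123 [0.471 0.171 0.4  ] [0.458 0.157 0.4  ] [0.485 0.183 0.401]
```

View pics/l1.png

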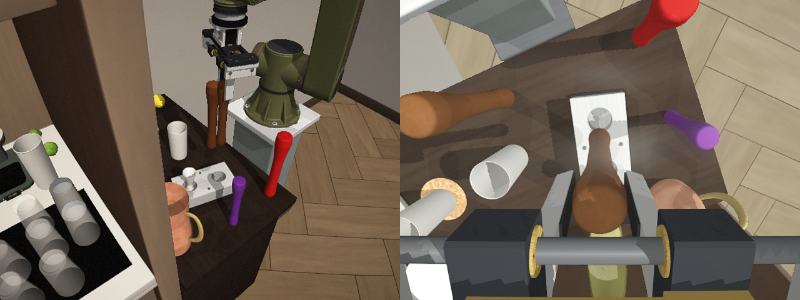

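The muddler hangs upright in the fingers, its foot at z≈0.199 and the rack and jigger undisturbed. Carry it over.

Emit:
send_rows --pt "0 0 0 -0.04 -0.08 0 0.9" --pt "0 0 0 -0.14 -0.25 0 0.9" --pt "0 0 0 -0.25 -0.46 0 0.9" --pt "0 0 0 -0.36 -0.66 0 0.9" --pt "0 0 0 -0.427 -0.787 0 0.9" --pt "0 0 0 -0.5 -0.92 0 0.9"

```text
time: 5.75
ee_pos: [0.4872, 0.0124, 0.361]
eef_rot: [[-0.924, 0.383, -0.0], [0.383, 0.924, -0.0], [0.0, -0.0, -1.0]]
ft_force: [0.9, 0.7, -1.2]
gripper_width: 0.0355
finger_force: 30.0
```

Emit:
send_rows --pt "0 0 0 -0.08 -0.14 0 0.9" --pt "0 0 0 -0.19 -0.35 0 0.9" --pt "0 0 0 -0.3 -0.55 0 0.9" --pt "0 0 0 -0.41 -0.76 0 0.9" --pt "0 0 0 -0.5 -0.92 0 0.9"

```text
time: 6.25
ee_pos: [0.5035, -0.1444, 0.3609]
eef_rot: [[-0.924, 0.383, -0.001], [0.383, 0.924, -0.0], [0.001, -0.0, -1.0]]
ft_force: [0.5, 0.4, -2.1]
gripper_width: 0.0357
finger_force: 30.0
```

Emit:
send_rows --pt "0 0 0 -0.08 -0.15 0 0.9" --pt "0 0 0 -0.18 -0.34 0 0.9" --pt "0 0 0 -0.25 -0.46 0 0.9" --pt "0 0 0 -0.28 -0.52 0 0.9" --pt "0 0 0 -0.28 -0.52 0 0.9" --pt "0 0 0 -0.28 -0.52 0 0.9"

```text
time: 6.85
ee_pos: [0.5129, -0.2295, 0.3614]
eef_rot: [[-0.924, 0.382, -0.0], [0.382, 0.924, 0.0], [0.0, 0.0, -1.0]]
ft_force: [-0.2, 0.9, -1.2]
gripper_width: 0.0355
finger_force: 30.0
```

```bash
python3 - <<'E'
from h import *
s=arm.sense(); print(s['ee_pos'],s['eef_rot'],s['gripper_width'],s['finger_force'])
out=[]
for n in('top','wrist'):
    p,d=camera(n); out.append(p); P=cloud(n,d,s); np.savez('p_'+n,p=p,d=d)
    h=cv2.cvtColor(p,cv2.COLOR_RGB2HSV); D=np.hypot(P[...,0]-.513,P[...,1]+.23)
    q=P[(D<.05)&(P[...,2]>.122)&(P[...,2]<.15)&(h[...,1]<80)]
    if len(q)>20:
        w=np.linalg.lstsq(np.c_[q[:,:2],np.ones(len(q))],(q[:,:2]**2).sum(1),rcond=None)[0]; print(n,len(q),'rim',w[:2]/2,np.sqrt(w[2]+(w[:2]**2).sum()/4),q.min(0),q.max(0))
    q=P[(D<.06)&(P[...,2]>.195)&(P[...,2]<.26)&(h[...,1]>100)]
    if len(q)>5: print(n,'foot',np.median(q,0),q.min(0),q.max(0))
save('o1',np.hstack([cv2.resize(x,(400,300)) for x in out]))
E
```

```text
[ 0.51294501 -0.22947622  0.36136375] [[-9.24276700e-01  3.81723154e-01 -1.28265207e-04]
 [ 3.81723120e-01  9.24276694e-01  2.29263447e-04]
 [ 2.06067708e-04  1.62941067e-04 -9.99999965e-01]] 0.035498245861116655 29.995809495449066
top 319 rim [ 0.51409974 -0.22967368] 0.03269333108409522 [ 0.48070599 -0.26505667  0.12201877] [ 0.54827223 -0.19597589  0.13872264]
top foot [ 0.51388748 -0.21949168  0.23142777] [ 0.50447496 -0.22344693  0.21342552] [ 0.52380026 -0.21629149  0.25963563]
wrist 501 rim [ 0.51213404 -0.22922623] 0.03281673619272406 [ 0.4787557  -0.26338409  0.12203924] [ 0.54618974 -0.19556684  0.13790557]
wrist foot [ 0.50398532 -0.22594068  0.23646044] [ 0.50053893 -0.24233564  0.21175516] [ 0.51628335 -0.21668084  0.2599962 ]
```

View pics/o1.png

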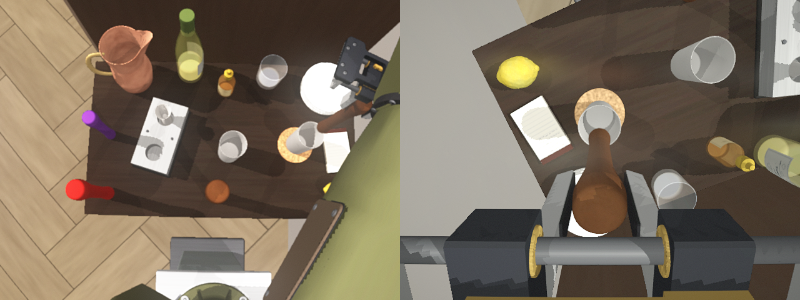

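Both views show the muddler's foot over the tool tin's mouth, and both rim fits agree with the TCP within 1 mm. Lower it.

Emit:
send_rows --pt "0 0 0 0 0 0.08 0.9" --pt "0 0 0 0 0 0.2 0.9" --pt "0 0 0 0 0 0.32 0.9" --pt "0 0 0 0 0 0.44 0.9" --pt "0 0 0 0 0 0.55 0.9" --pt "0 0 0 0 0 0.66 0.9" --pt "0 0 0 0 0 0.77 0.9" --pt "0 0 0 0 0 0.88 0.9" --pt "0 0 0 0 0 0.96 0.9" --pt "0 0 0 0 0 1 0.9" --pt "0 0 0 0 0 1 0.9"

```text
time: 8.05
ee_pos: [0.513, -0.2296, 0.2108]
eef_rot: [[-0.924, 0.382, -0.001], [0.382, 0.924, 0.0], [0.001, 0.0, -1.0]]
ft_force: [1.2, 0.4, -0.7]
gripper_width: 0.0357
finger_force: 30.0
```

Emit:
send_rows --pt "0 0 0 0 0 0.06 0.9" --pt "0 0 0 0 0 0.12 0.9" --pt "0 0 0 0 0 0.17 0.9" --pt "0 0 0 0 0 0.21 0.9" --pt "0 0 0 0 0 0.24 0.9" --pt "0 0 0 0 0 0.24 0.9" --pt "0 0 0 0 0 0.24 0.9"

```text
time: 8.75
ee_pos: [0.5132, -0.23, 0.1756]
eef_rot: [[-0.924, 0.382, 0.0], [0.382, 0.924, -0.0], [-0.0, -0.0, -1.0]]
ft_force: [0.3, 0.3, -1.4]
gripper_width: 0.0355
finger_force: 30.0
```

Creep down to contact, ~1 mm per row.

Emit:
send_rows --pt "0 0 0 0 0 0.007 0.9" --pt "0 0 0 0 0 0.014 0.9" --pt "0 0 0 0 0 0.021 0.9" --pt "0 0 0 0 0 0.028 0.9" --pt "0 0 0 0 0 0.028 0.9"

```text
time: 9.25
ee_pos: [0.5131, -0.2299, 0.1711]
eef_rot: [[-0.924, 0.382, -0.0], [0.382, 0.924, 0.0], [0.0, 0.0, -1.0]]
ft_force: [-0.2, -0.7, -2.0]
gripper_width: 0.0355
finger_force: 30.0
```

Emit:
send_rows --pt "0 0 0 0 0 0.007 0.9" --pt "0 0 0 0 0 0.01 0.9" --pt "0 0 0 0 0 0.01 0.9"

```text
time: 9.55
ee_pos: [0.5134, -0.2301, 0.1705]
eef_rot: [[-0.924, 0.382, 0.001], [0.382, 0.924, -0.001], [-0.001, -0.0, -1.0]]
ft_force: [-0.6, 1.5, 4.6]
gripper_width: 0.0354
finger_force: 30.0
```

The foot is on the tin's floor (upward force rose by 6 N). Open gradually.

Emit:
send_rows --pt "0 0 0 0 0 0 0.6" --pt "0 0 0 0 0 0 0.55" --pt "0 0 0 0 0 0 0.5" --pt "0 0 0 0 0 0 0.4" --pt "0 0 0 0 0 0 0.2" --pt "0 0 0 0 0 0 0" --pt "0 0 0 0 0 0 0" --pt "0 0 0 0 0 0 0" --pt "0 0 0 0 0 0 0"

```text
time: 10.45
ee_pos: [0.5131, -0.2299, 0.1697]
eef_rot: [[-0.924, 0.382, -0.0], [0.382, 0.924, 0.0], [0.0, 0.0, -1.0]]
ft_force: [-0.9, -0.6, -0.5]
gripper_width: 0.0913
finger_force: 0.0
```

Emit:
send_rows --pt "0 0 0 0 0 -0.1 0" --pt "0 0 0 0 0 -0.25 0" --pt "0 0 0 0 0 -0.45 0" --pt "0 0 0 0 0 -0.7 0" --pt "0 0 0 0 0 -0.95 0" --pt "0 0 0 0 0 -1 0" --pt "0 0 0 0 0 -1 0"

```text
time: 11.15
ee_pos: [0.5134, -0.23, 0.3206]
eef_rot: [[-0.924, 0.382, 0.002], [0.382, 0.924, -0.001], [-0.002, -0.0, -1.0]]
ft_force: [-0.4, 0.0, -0.4]
gripper_width: 0.0943
finger_force: 0.0
```

```bash
python3 - <<'E'
from h import *
s=arm.sense(); print(s['ee_pos'],s['gripper_width'],s['finger_force'],s['ft_force'],s['time'])
p,d=camera('wrist'); P=cloud('wrist',d,s); save('e1',p)
h=cv2.cvtColor(p,cv2.COLOR_RGB2HSV); D=np.hypot(P[...,0]-.513,P[...,1]+.23)
q=P[(D<.06)&(P[...,2]>.122)&(P[...,2]<.15)&(h[...,1]<80)]
w=np.linalg.lstsq(np.c_[q[:,:2],np.ones(len(q))],(q[:,:2]**2).sum(1),rcond=None)[0]; print('rim',w[:2]/2,q[:,2].max())
q=P[(D<.08)&(P[...,2]>.19)&(P[...,2]<.23)&(h[...,1]>100)]
print('mud top',cv2.minEnclosingCircle(q[:,:2].astype(np.float32)),q[:,2].max())
E
```

```text
[ 0.51335838 -0.23004012  0.32063163] 0.09426257763411076 0.0 [-0.3742722   0.02613863 -0.40998689] 11.15
rim [ 0.51228163 -0.22904764] 0.13777329016308132
mud top ((0.5137794613838196, -0.23081718385219574), 0.01724722422659397) 0.212296617409875
```

View pics/e1.png

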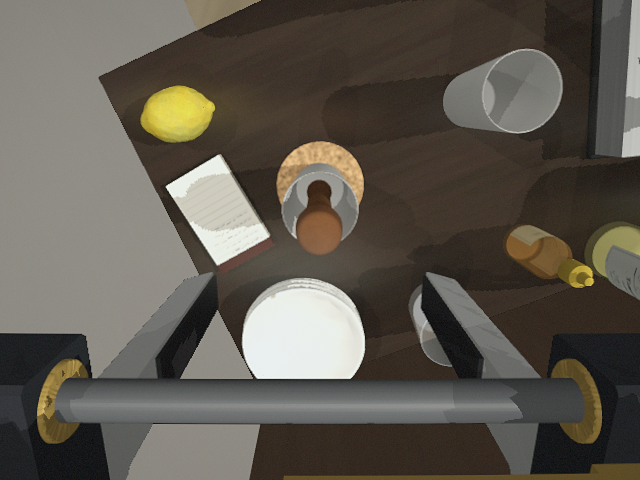

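The muddler stands upright in the tool tin (its top at (320,230)), the tin is on its coaster, and the hand is clear.

```bash
python3 -c "
from cell import arm; print(arm.finish_job())"
```

```text
the job is handed in; nothing more can be done
None
```

The muddler is standing upright in the tool tin with its foot lowered onto the bottom before release; the tool tin is still on its coaster, the spare tin and jigger were not touched, and the job is handed in (no verdict was returned).

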